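Bench-test a coin slide in the clamp nest

TASK

The coin slide unit from one of the machines sits in the test nest with its tongue sticking out. Swing the toggle clamp over centre so that it locks down on the unit, push the tongue fully home, then swing the clamp all the way back open. Lift the tested unit out and set it down gently, flat and the right way up, in the empty tray, leaving the finished unit and everything else on the table where they are.

Things in the scene. Friction and masses are not known exactly. Their poses are not given: they have to be found in the camera images.
- fixture: Bench test nest, fixed: aluminium plate 170 x 205 (x -75 to +95, y -110 to +95), top 18 above the table, with low locators (to 46 above the table) and a vertical-handle toggle clamp. Origin on the table below it; -x is the operator's side. The coin slide lies in it along y = -62, tongue to -x. The clamp moves in the plane x = -40, its handle on the +y side
- nest (a point): Where the coin slide's origin belongs in the nest: fixture (0, -62, 30). The nest holds it with 2.5 mm play beside its rear half and 2.5 mm before its rear stop; the front is open
- clamp_spot (a point): Spot on the unit's deck where the clamp's foot lands: fixture (-40, -62, 54). Open, the clamp's bar stands upright, leaning back a little, at fixture y = +16, up to 170 above the table, and clears the unit: its spindle points to -y and ends at about y = -14 (nearer the unit if not fully open). Locked, the bar lies level, to 100 above the table, the handle to 191
- clamp_handle (a joint): Handle angle about handle_pivot, rad. 0: fully open, leaning back to fixture +y, 13 deg above level. Grows as it swings up towards the part; 1.274 dead centre, 1.344 locked stop, handle upright. Pivot-to-grip direction at q (fixture frame): y = cos(0.227+q), z = sin(0.227+q). Friction 1 to 2 N at the grip, it stays where left; the last 0.2 rad takes up to about 6 N
- handle_pivot (a point): Fixed pivot pin of the handle, at (-40, +72, +68) in the fixture's frame; the hinge axis runs along the fixture's x
- handle_grip (a point): Place to take the handle, 92 from the pivot. The black grip is a bar 18 wide (along the fixture's x), 24 deep, 78 long, reaching from 45 to 123 from the pivot; at least 30 free on each side. Pinched across the 18 mm with the fingers pointing down, it turns between the pads as it swings
- coin_slide: Coin slide to test, loose, 0.5 to 0.9 kg. Origin under the middle of its chassis, +x from face plate to rear. Aluminium chassis 140 x 70 x 24; its top between face plate and ridge is the deck the clamp presses. Face plate 84 wide, 44 tall, x -76 to -70; the tongue sticks out of it at z = 12. Hold it by the ridge; centre of mass 6 to +x of the origin (tongue home)
- ridge (a point): Middle of the top of the unit's dark ridge (ratchet housing), at (+28, 0, +51) of the unit: 80 long along x, 32 wide, 27 tall, standing on the 24-high chassis. In the nest its top is 81 above the table
- slide_tongue (a joint): Travel of the steel tongue, m: 0 fully out (end 58 in front of the face plate), 0.044 fully home on its stop (end 14 in front of it). It moves to the unit's +x when pushed, with 2 to 3 N of friction and no spring: it stays
- tongue_end (a point): Middle of the outer face of the tongue's push head (42 wide, 16 tall, 8 thick), the face to push on, unit z = 12; moves with the tongue
- tray_empty: The empty grey tray, fixed, 188 x 114 outside (long along its x), walls 4 thick, 22 tall, floor 4 thick; origin on the table under its middle. The unit fits lengthwise, either way round, only with its tongue home: then 160 long (unit x -90 to +70) and 84 wide
- tray_full: A like tray, fixed, that already holds a finished unit; origin under its middle
- done_slide: The finished coin slide unit in that tray, same shape as the other with its tongue home; loose. To be left alone
- spray_can: lubricant spray can standing, diameter 54, height 150; loose bystander; origin at the middle of its underside
- soap_bottle: white soap bottle standing, diameter 72, height 190; loose bystander; origin at the middle of its underside
- screwdriver: screwdriver lying, 190 long, up to about 30 high; loose bystander; origin at the middle of its underside (for this tool: near its middle)
- wrench: open-ended wrench lying, 170 long, under 15 high; loose bystander; origin at the middle of its underside (for this tool: near its middle)
- coin_box: open-topped steel coin box 130 x 85 x 60; loose bystander; origin at the middle of its underside
- mug: white mug, diameter 80, height 90; loose bystander; origin at the middle of its underside
- knob: white dial knob off a machine, diameter 68, 40 high; loose bystander; origin at the middle of its underside
- clamp_pad: Rubber foot of the clamp's spindle, diameter 21; sprung, it gives a few mm and presses the unit with some 8 N when locked. Origin under its middle
Mind the look-alikes: they are no part of the job. What is shaped like the coin_slide but purple is not meant.

How it is judged:
By the outcome, as a careful person would: the job done as asked, in the order asked, and still so for the second after the job is handed in, with the robot touching nothing.
It also fails if it takes over 72 s, if anything falls off the work surface, if the arm or the gripper's body presses on something with over 40 N, if the wrist force passes 120 N, or if a joint passes its speed limit or range.

ROBOT

A 6-joint arm with a two-finger parallel gripper is mounted at the origin on the work surface. World frame = base frame: x ahead of the robot, y to its left, z up, the work surface at z = 0. Lengths are in m, angles in rad, forces in N, time in s.
With the tool pointing down it reaches from about 0.35 to 0.95 m from the base axis. Payload 17.4 kg.
Tool frame: the origin (TCP) lies at the very end of the fingers, on their centre line; the grasp point (between the pads) lies env.pinch_z behind it (env.pinch_z is the distance from the TCP to the grasp point, in m); z points along the fingers, y is the line along which they close (so a half turn about z gives the same grasp; the last joint's range is limited). The gripper opens to 93 mm and grips with 3 to 60 N. Pads are 15 mm wide; open, the fingers measure 128 mm over their backs; the gripper's body (75 mm by 188 mm) begins 65 mm behind the grasp point.
Start: joints at [-1.273, 0.116, 1.442, -0, 1.584, -0.038], TCP at [0.222, -0.637, 0.219] pointing down, gripper open.
Joint ranges: [-2.83, 2.83], [-0.83, 2.19], [0.07, 2.5], [-1.14, 4.28], [0.01, 3], [-2.97, 2.97]. Speed limits (rad/s): [1.89, 1.89, 2.22, 3.14, 3.14, 3.14].

INTERFACE

Orientations are given as a 3x3 rotation matrix whose columns are the frame's x, y, z axes.
In Python, from rig import env gives the robot as it stands.
- The arm moves only by the tool arm_command, never from a script. Its argument "plan" is a list of rows, each an object of numbers: "tx", "ty", "tz": the shift along the tool's x, y, z in mm; "spin": the turn about the tool's z in degrees; "grip": the finger opening in mm, from 0 to 93. A call has 1 to 8 rows; each row is the pose to reach, as a shift and turn from the pose commanded when the call began, along the tool's axes at that moment; what a row does not reach only later rows make up. A row lasts 1/8 s, in which the tool goes at most 62.5 mm and 10.7 degrees, less where a joint would pass 70% of its speed; a pose out of reach is approached as far as the arm can. A call with a gripper value outside its range is refused whole. The fingers move at their own pace and stop on an object; "grip_force" is the grip in N (left out, the last holds). Time passes only in rows, so rows that repeat a pose let the fingers close. It gives the time, the measured TCP pose, the force, the opening and the grip force at its end, in the units of the state.
- env.state(): the state, without advancing time (a new reading comes with each control period).
- env.get_image(name): name is "side" or "top" or "wrist"; returns the picture (384x512x3 uint8, red, green, blue); there is no depth.
- env.camera_params(name): a dict with "camera_matrix" (3x3 intrinsics, pixels), "T" (4x4, takes a point from camera to world coordinates). Camera axes: x right, y down, z forward; pixel columns grow to the right and rows downward; lengths in m; the calibration is good to about 2 mm. A picture is of the moment at which its call begins: read the wrist's pose just before it. camera_params takes no time and is no camera call; for the wrist camera it gives the pose at the moment of the call.
- env.sign_off(): hands the job in; it is judged then, once.
The state is a dict: "t": time; "joints": joint angles; "qvel": joint speeds; "joint_efforts": joint torques, N m; "tcp_pos": TCP position; "tcp_rot": TCP orientation; "wrist_force": force on the tool from outside, world axes, zero at the start; "ft_torque": the same for the moment, N m; "grip_width": finger opening in m; "finger_force": force on a finger pad.
Only numpy, scipy, OpenCV 4.12 (cv2) and the standard library are available. Lean on these libraries where they do the work, as an engineer would, in place of code of your own. Each camera call takes 0.05 s, during which the arm holds its last target. There are 200 camera calls.

## Working session

There is one attempt and no reset: what is moved stays moved. The work goes in short steps, Python scripts to look and compute and a tool call to move; the robot and the scene stay as the last step left them, time stands still between calls to the robot, and variables do not carry over. Pictures are saved under pics/ and viewed, at most 13 in all, crops included, and the job is handed in when it is done.

Besides the shell and the picture viewer there is one more tool, called after "Emit:" as name([rows], argument=value, ...), one row to a line, values as JSON. arm_command: Moves the arm, as the interface text tells. Its arguments: {"type":"object","properties":{"plan":{"type":"array"},"grip_force":{"type":"number"}},"required":["plan"]}

```bash
ls; mkdir -p pics; python3 - <<'E'
from rig import env
import cv2,numpy as np
print(env.pinch_z)
for n in ("top","side"):
    im=env.get_image(n); cv2.imwrite(f"pics/{n}0.png",cv2.resize(im[:,:,::-1],(800,600),interpolation=cv2.INTER_CUBIC))
    p=env.camera_params(n); print(n,np.round(p["camera_matrix"],1).tolist(),np.round(p["T"],3).tolist())
s=env.state();print(s["t"],s["tcp_pos"],np.round(s["tcp_rot"],3).tolist())
E
```

```text
pics
0.0188
top [[440.1, 0.0, 257.3], [0.0, 440.1, 190.1], [0.0, 0.0, 1.0]] [[0.026, -0.986, 0.164, 0.255], [-1.0, -0.027, -0.005, -0.031], [0.01, -0.163, -0.987, 1.445], [0.0, 0.0, 0.0, 1.0]]
side [[453.8, 0.0, 250.0], [0.0, 453.8, 199.7], [0.0, 0.0, 1.0]] [[-0.912, -0.201, 0.358, -0.019], [-0.41, 0.495, -0.766, 1.031], [-0.023, -0.846, -0.533, 0.87], [0.0, 0.0, 0.0, 1.0]]
0.1 [ 0.22234567 -0.63714779  0.21799552] [[0.944, 0.33, -0.0], [0.33, -0.944, 0.001], [-0.0, -0.001, -1.0]]
```

View pics/top0.png

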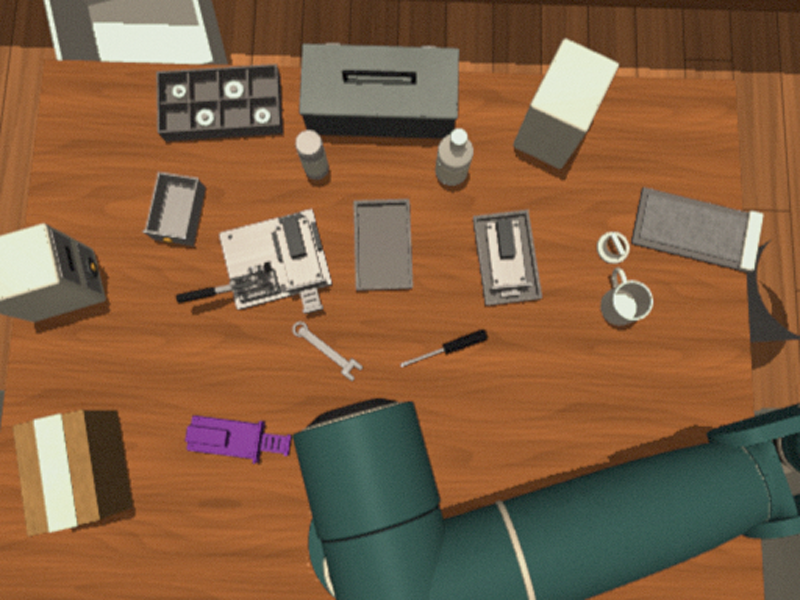

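View pics/side0.png

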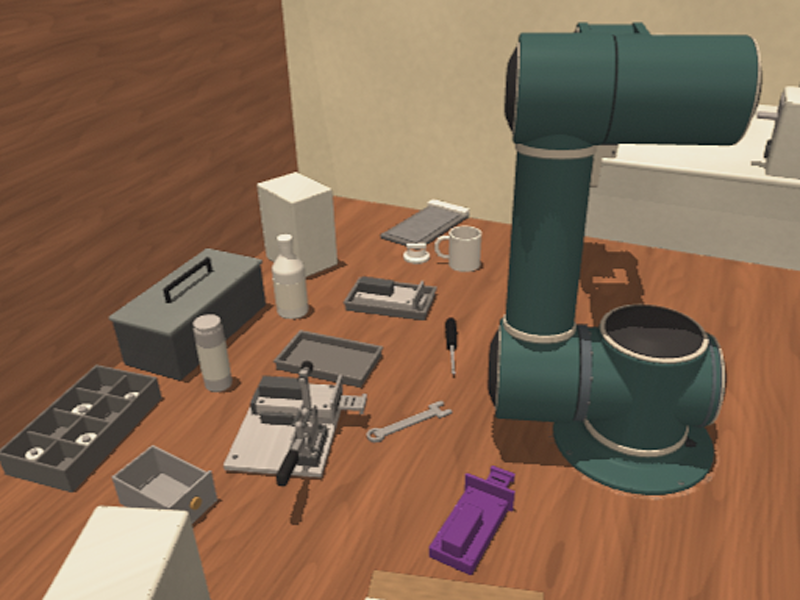

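The top view shows the fixture with plate corners at (221,235), (315,211), (330,287) and (237,307). The handle grip is at about (195,295), the tongue end at (312,308), the empty tray centre at (383,245), the full tray at (508,257) and the purple decoy at (238,438). The side view agrees: clamp open, tongue out.

```bash
cat > h.py <<'E'
from rig import env
import cv2,numpy as np
from scipy.optimize import least_squares
def ray(p,uv,z):
    K,T=p["camera_matrix"],np.array(p["T"])
    d=T[:3,:3]@np.linalg.solve(K,[uv[0],uv[1],1]); o=T[:3,3]
    return o+d*(z-o[2])/d[2]
def proj(p,P):
    K,T=p["camera_matrix"],np.array(p["T"])
    c=(np.atleast_2d(P)-T[:3,3])@T[:3,:3]; q=c@K.T
    return q[:,:2]/q[:,2:]
def W(pose,P):
    x,y,a=pose; P=np.atleast_2d(np.array(P,float)); c,s=np.cos(a),np.sin(a)
    return np.c_[x+c*P[:,0]-s*P[:,1], y+s*P[:,0]+c*P[:,1], P[:,2]]
def fit(p,loc,uv,g):
    f=lambda q:(proj(p,W(q,loc))-uv).ravel()
    r=least_squares(f,g); return r.x,np.round(r.fun.reshape(-1,2),1).tolist()
def tool(dw):  # world vector -> tool axes now, mm
    s=env.state(); return np.round(s["tcp_rot"].T@np.array(dw)*1000,1)
E
python3 - <<'E'
from h import *
p=env.camera_params("top"); k=.64
loc=np.array([[95,95,18],[95,-110,18],[-75,-110,18],[-75,95,18]])/1e3
uv=np.array([[221,235],[315,211],[330,287],[237,307]])*k
print(fit(p,loc,uv,[.6,.2,.2]))
loc=np.array([[94,57,22],[94,-57,22],[-94,-57,22],[-94,57,22]])/1e3
uv=np.array([[355,201],[410,201],[412,290],[354,290]])*k
print(fit(p,loc,uv,[.6,.0,0]))
w=env.camera_params("wrist");s=env.state()
print(np.round(w["camera_matrix"],1).tolist(),np.round(w["T"],3).tolist())
R=s["tcp_rot"];print("cam in tool",R.T@(w["T"][:3,3]-s["tcp_pos"]),(R.T@w["T"][:3,:3]).round(3).tolist())
E
```

```text
(array([0.55346352, 0.23542834, 0.26154588]), [[-0.3, -1.6], [-0.3, 0.0], [1.2, -0.0], [-0.6, 1.5]])
(array([0.6019297 , 0.00522635, 0.03356943]), [[0.7, 1.0], [-0.5, 0.8], [-1.3, -1.0], [1.1, -0.7]])
[[277.8, 0.0, 257.5], [0.0, 277.8, 195.5], [0.0, 0.0, 1.0]] [[0.329, -0.915, -0.233, 0.287], [-0.944, -0.319, -0.08, -0.614], [-0.001, 0.246, -0.969, 0.383], [0.0, 0.0, 0.0, 1.0]]
cam in tool [ 0.06889007 -0.00061006 -0.165045  ] [[-0.001, -0.969, -0.246], [1.0, -0.001, 0.0], [-0.0, -0.246, 0.969]]
```

Emit:
arm_command([
  {"tx": 0,"ty": 0,"tz": -60,"spin": 0},
  {"tx": 603,"ty": -758,"tz": -82,"spin": -86},
  {"tx": 603,"ty": -758,"tz": -82,"spin": -86},
  {"tx": 603,"ty": -758,"tz": -82,"spin": -86},
  {"tx": 603,"ty": -758,"tz": -82,"spin": -86},
  {"tx": 603,"ty": -758,"tz": -82,"spin": -86},
  {"tx": 603,"ty": -758,"tz": -82,"spin": -86},
  {"tx": 603,"ty": -758,"tz": -82,"spin": -86},
])

```text
validation failed for argument at $.pl...
```

```bash
cat >> h.py <<'E'
def goto(x,y,z,yaw):  # TCP target, world; yaw of tool x (deg)
    s=env.state(); R=s["tcp_rot"]; d=tool(np.array([x,y,z])-s["tcp_pos"])
    y0=np.degrees(np.arctan2(R[1,0],R[0,0])); print("t",round(s["t"],2),"tcp",s["tcp_pos"].round(4),"yaw",y0.round(2),"tool",d,"spin",round(-((yaw-y0+180)%360-180),2),"F",np.round(s["wrist_force"],1),"grip",round(s["grip_width"],4))
E
python3 -c "
from h import *
goto(.541,.278,.3,105)"
```

```text
t 0.1 tcp [ 0.2223 -0.6371  0.218 ] yaw 19.24 tool [ 602.4 -759.1  -81.3] spin -85.76 F [ 0.4  0.5 -0.5] grip 0.0927
```

Emit:
arm_command([
  {"tx": 0,"ty": 0,"tz": -60,"spin": 0,"grip": 90},
  {"tx": 603,"ty": -758,"tz": -82,"spin": -86,"grip": 90},
  {"tx": 603,"ty": -758,"tz": -82,"spin": -86,"grip": 90},
  {"tx": 603,"ty": -758,"tz": -82,"spin": -86,"grip": 90},
  {"tx": 603,"ty": -758,"tz": -82,"spin": -86,"grip": 90},
  {"tx": 603,"ty": -758,"tz": -82,"spin": -86,"grip": 90},
  {"tx": 603,"ty": -758,"tz": -82,"spin": -86,"grip": 90},
  {"tx": 603,"ty": -758,"tz": -82,"spin": -86,"grip": 90},
])

```text
t: 1.1
tcp_pos: [0.3668, -0.2225, 0.2885]
tcp_rot: [[-0.083, 0.997, 0.0], [0.997, 0.083, -0.0], [-0.0, 0.0, -1.0]]
wrist_force: [1.5, -0.1, 0.2]
grip_width: 0.0898
finger_force: 0.0
```

```bash
python3 -c "
from h import *
goto(.541,.278,.3,105)"
```

```text
t 1.1 tcp [ 0.3668 -0.2225  0.2885] yaw 94.77 tool [484.3 215.2 -11.5] spin -10.23 F [ 1.5 -0.1  0.2] grip 0.0898
```

Emit:
arm_command([
  {"tx": 484,"ty": 215,"tz": -12,"spin": -10,"grip": 90},
  {"tx": 484,"ty": 215,"tz": -12,"spin": -10,"grip": 90},
  {"tx": 484,"ty": 215,"tz": -12,"spin": -10,"grip": 90},
  {"tx": 484,"ty": 215,"tz": -12,"spin": -10,"grip": 90},
  {"tx": 484,"ty": 215,"tz": -12,"spin": -10,"grip": 90},
  {"tx": 484,"ty": 215,"tz": -12,"spin": -10,"grip": 90},
  {"tx": 484,"ty": 215,"tz": -12,"spin": -10,"grip": 90},
  {"tx": 484,"ty": 215,"tz": -12,"spin": -10,"grip": 90},
])

```text
t: 2.1
tcp_pos: [0.5339, 0.249, 0.2997]
tcp_rot: [[-0.25, 0.968, -0.0], [0.968, 0.25, -0.0], [-0.0, -0.0, -1.0]]
wrist_force: [0.6, -1.6, 1.8]
grip_width: 0.0903
finger_force: 0.0
```

Emit:
arm_command([
  {"tx": 0,"ty": 0,"tz": 0,"spin": 0,"grip": 90},
  {"tx": 0,"ty": 0,"tz": 0,"spin": 0,"grip": 90},
])

```text
t: 2.35
tcp_pos: [0.5335, 0.2465, 0.2995]
tcp_rot: [[-0.25, 0.968, -0.001], [0.968, 0.25, -0.001], [-0.0, -0.001, -1.0]]
wrist_force: [-0.7, -0.6, 0.9]
grip_width: 0.0902
finger_force: 0.0
```

```bash
python3 - <<'E'
from h import *
goto(.541,.278,.3,105)
p=env.camera_params("wrist"); im=env.get_image("wrist")
import pickle; pickle.dump(p,open("w1.pkl","wb")); cv2.imwrite("pics/w1raw.png",im[:,:,::-1])
b=cv2.resize(im[:,:,::-1],(800,600),interpolation=cv2.INTER_CUBIC)
cv2.imwrite("pics/w1.png",b)
E
```

```text
t 2.35 tcp [0.5335 0.2465 0.2995] yaw 104.46 tool [28.6 15.2 -0.5] spin -0.54 F [-0.7 -0.6  0.9] grip 0.0902
```

View pics/w1.png

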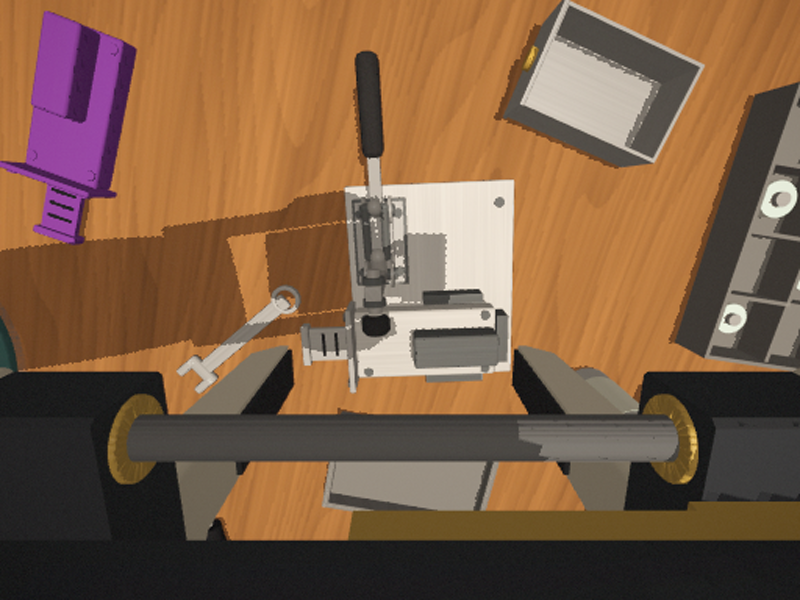

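The wrist view (800×600) shows the plate corners at (346,187), (513,180) and BR about (513,372). The grip end is at (367,55), the ridge at (413-498, 333-367) and the tongue head at (305-312, 325-363). I'll zoom in to refine these.

```bash
python3 - <<'E'
from h import *
import pickle
p=pickle.load(open("w1.pkl","rb")); k=.64
loc=np.array([[95,95,18],[-75,95,18],[95,-110,18]])/1e3
q,r=fit(p,loc,np.array([[513,180],[346,187],[513,372]])*k,[.55,.23,.26]); print(q,r)
im=cv2.imread("pics/w1raw.png"); x0,y0,S=190,105,4
b=cv2.resize(im[y0:y0+145,x0:x0+150],None,fx=S,fy=S,interpolation=cv2.INTER_CUBIC)
P=np.array([[95,95,18],[-75,95,18],[95,-110,18],[-75,-110,18],[-40,72,68],[-76,-20,30],[-76,-104,30],[-76,-20,74],[-76,-104,74],[-12,-46,81],[68,-46,81],[68,-78,81],[-12,-78,81],[-134,-41,42],[-134,-83,42]])/1e3
for u in proj(p,W(q,P)): cv2.circle(b,tuple(int(v) for v in (u-[x0-.5,y0-.5])*S),4,(0,0,255),1)
cv2.imwrite("pics/w1c.png",b)
E
```

```text
[0.55905497 0.23652666 0.29948609] [[1.6, -0.4], [-1.3, 0.5], [-0.4, 0.1]]
```

View pics/w1c.png

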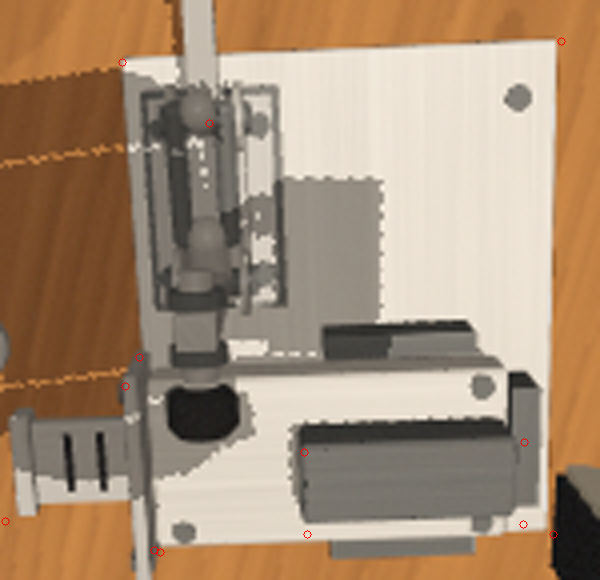

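```bash
python3 - <<'E'
from h import *
import pickle
p=pickle.load(open("w1.pkl","rb"))
c=lambda a:np.array(a)/4+[189.5,104.5]
loc=np.array([[95,95,18],[-75,95,18],[95,-110,18]])/1e3
uv=c([[556,41],[125,60],[548,527]])
q,r=fit(p,loc,uv,[.55,.23,.26]); print("fix",q,r)
f=lambda v:(proj(p,W(v[:3],loc)+[0,0,v[3]])-uv).ravel(); rr=least_squares(f,[*q,0]);print("free z",rr.x,rr.fun)
# unit: ridge top corners in unit frame
lu=np.array([[-12,16,81],[68,16,81],[68,-16,81],[-12,-16,81]])/1e3
u,r=fit(p,lu,c([[300,440],[515,432],[515,511],[306,522]]),[.57,.18,.26]); print("unit",u,r)
print("nest by fix",W(q,[0,-.062,.03]))
# tongue head outer end (z ~ 42..50 top edge of head at 30+12+8=50)
for a in ([14,413],[22,515]): print("head",W([0,0,0],ray(p,c(a),.05)))
# grip ends, left/right edges at mid, 800-scale pixels
for a,z in (([355,57],.1),([379,55],.1),([360,157],.083),([384,155],.083),([367,51],.108)): print("grip",ray(p,np.array(a)*.64,z).round(4))
print("model grip",W(q,np.array([[-40,72+45*.974,68+45*.225],[-40,72+123*.974,68+123*.225],[-40,161.6,88.7]])/1e3).round(4))
# tray from wrist: near (fixture side) corners of empty tray
E
```

```text
fix [0.55744522 0.23743914 0.29604027] [[0.8, -0.7], [-1.3, -0.4], [0.5, 1.4]]
free z [ 0.5584536   0.23709483  0.2959529  -0.00781596] [ 0.13808042 -0.0813248  -0.03607183  0.12051827 -0.11404053 -0.04317239]
unit [0.57386609 0.1813249  0.3013138 ] [[-0.6, 0.1], [0.9, -0.5], [0.8, 0.4], [-1.1, 0.1]]
nest by fix [[0.57553279 0.1781362  0.03      ]]
head [[0.45107535 0.1665978  0.05      ]]
head [[0.46238486 0.12563954 0.05      ]]
grip [0.4573 0.402  0.1   ]
grip [0.4746 0.4079 0.1   ]
grip [0.4753 0.3339 0.083 ]
grip [0.4943 0.3404 0.083 ]
grip [0.4663 0.4062 0.108 ]
model grip [[0.4854 0.3366 0.0781]
 [0.4632 0.4092 0.0957]
 [0.472  0.3803 0.0887]]
```

```bash
cat >> h.py <<'E'
FIX=(.558,.2372,.296)
E
python3 -c "
from h import *
x,y,z=W(FIX,[-.04,.1616,0])[0];print(x,y)
goto(x,y,.07,107)"
```

```text
0.47260140754663554 0.3801043050680565
t 2.4 tcp [0.5335 0.246  0.2999] yaw 104.42 tool [145.1 -25.5 229.9] spin -2.58 F [-0.3 -0.6 -0.2] grip 0.0904
```

Emit:
arm_command([
  {"tx": 60,"ty": -10,"tz": 0,"spin": -2.6,"grip": 45},
  {"tx": 120,"ty": -20,"tz": 20,"spin": -2.6,"grip": 45},
  {"tx": 145,"ty": -25.5,"tz": 70,"spin": -2.6,"grip": 45},
  {"tx": 145,"ty": -25.5,"tz": 120,"spin": -2.6,"grip": 45},
  {"tx": 145,"ty": -25.5,"tz": 160,"spin": -2.6,"grip": 45},
  {"tx": 145,"ty": -25.5,"tz": 160,"spin": -2.6,"grip": 45},
])

```text
t: 3.15
tcp_pos: [0.472, 0.3789, 0.1378]
tcp_rot: [[-0.292, 0.956, -0.003], [0.956, 0.292, -0.002], [-0.001, -0.004, -1.0]]
wrist_force: [-0.2, 0.1, 1.2]
grip_width: 0.0448
finger_force: 0.0
```

```bash
python3 - <<'E'
from h import *
goto(*W(FIX,[-.04,.1616,.07])[0],107)
p=env.camera_params("wrist"); im=env.get_image("wrist")
b=cv2.resize(im[:,:,::-1],(800,600),interpolation=cv2.INTER_CUBIC)
for u in proj(p,W(FIX,np.array([[-40,161.6,88.7],[-40,192,95.7],[-40,116,78]])/1e3)): cv2.circle(b,tuple(int(v/.64) for v in u),4,(0,0,255),2)
cv2.imwrite("pics/w2.png",b)
E
```

```text
t 3.15 tcp [0.472  0.3789 0.1378] yaw 106.96 tool [ 1.1  1.2 67.8] spin -0.04 F [-0.2  0.1  1.2] grip 0.0448
```

View pics/w2.png

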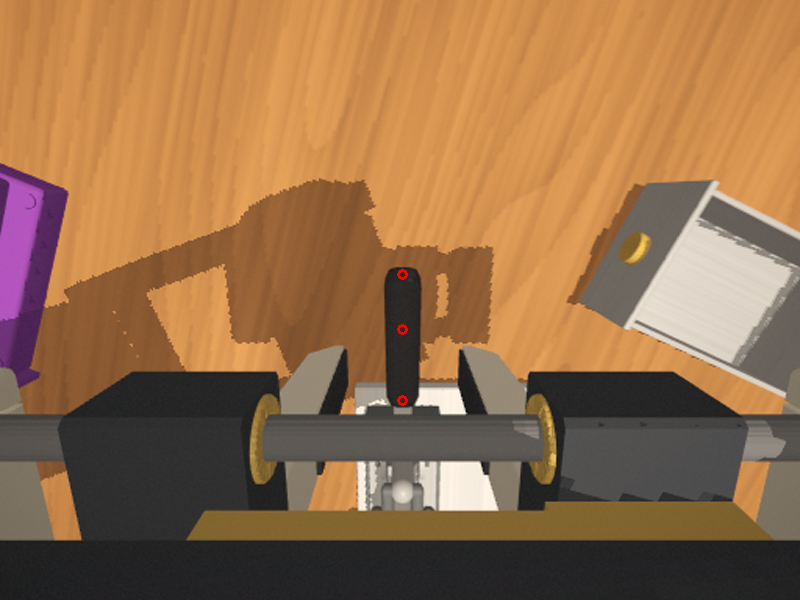

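The grip bar spans (386-420, 268-405), and the model points (403,275), (403,329) and (403,400) fall on it, so the fingers straddle it centrally.

Emit:
arm_command([
  {"tx": 1,"ty": 1,"tz": 40,"spin": 0,"grip": 45},
  {"tx": 1,"ty": 1,"tz": 68,"spin": 0,"grip": 45},
  {"tx": 1,"ty": 1,"tz": 68,"spin": 0,"grip": 30},
  {"tx": 1,"ty": 1,"tz": 68,"spin": 0,"grip": 10},
  {"tx": 1,"ty": 1,"tz": 68,"spin": 0,"grip": 10},
  {"tx": 1,"ty": 1,"tz": 68,"spin": 0,"grip": 10},
], grip_force=30)

```text
t: 3.95
tcp_pos: [0.471, 0.3816, 0.0741]
tcp_rot: [[-0.293, 0.956, -0.006], [0.956, 0.293, -0.002], [0.0, -0.006, -1.0]]
wrist_force: [-32.9, -13.0, 21.7]
grip_width: 0.0176
finger_force: 30.0
```

```bash
python3 - <<'E'
from h import *
goto(*W(FIX,[-.04,.1616,.07])[0],107)
s=env.state();R=s["tcp_rot"]
for q in np.arange(1,17)*.09:
    q=min(q,1.38);c=W(FIX,[-.04,.072+.092*np.cos(.227+q),.068+.092*np.sin(.227+q)])[0]-W(FIX,[-.04,.072+.092*np.cos(.227),.068+.092*np.sin(.227)])[0]
    print(round(q,2),(R.T@c*1000).round(1))
E
```

```text
t 3.95 tcp [0.471  0.3816 0.0741] yaw 107.06 tool [-1.9  1.1  4.1] spin 0.06 F [-32.9 -13.   21.7] grip 0.0176
0.09 [-2.2 -0.  -8. ]
0.18 [ -5.2  -0.1 -15.7]
0.27 [ -8.8  -0.1 -23.2]
0.36 [-13.   -0.2 -30.3]
0.45 [-17.9  -0.2 -36.9]
0.54 [-23.4  -0.3 -43.1]
0.63 [-29.4  -0.3 -48.8]
0.72 [-35.9  -0.4 -54. ]
0.81 [-42.8  -0.4 -58.5]
0.9 [-50.1  -0.4 -62.4]
0.99 [-57.8  -0.5 -65.6]
1.08 [-65.6  -0.5 -68.1]
1.17 [-73.7  -0.5 -69.9]
1.26 [-81.9  -0.6 -71. ]
1.35 [-90.2  -0.6 -71.3]
1.38 [-93.   -0.6 -71.2]
```

Emit:
arm_command([
  {"tx": 1,"ty": -1.1,"tz": -4,"spin": 0,"grip": 10},
  {"tx": -1,"ty": -1.1,"tz": -11,"spin": 0,"grip": 10},
  {"tx": -4,"ty": -1.2,"tz": -19,"spin": 0,"grip": 10},
  {"tx": -8,"ty": -1.2,"tz": -26.5,"spin": 0,"grip": 10},
  {"tx": -12.5,"ty": -1.2,"tz": -33.5,"spin": 0,"grip": 10},
  {"tx": -17.5,"ty": -1.3,"tz": -40,"spin": 0,"grip": 10},
  {"tx": -23,"ty": -1.3,"tz": -46,"spin": 0,"grip": 10},
  {"tx": -29,"ty": -1.3,"tz": -51.5,"spin": 0,"grip": 10},
])

```text
t: 4.95
tcp_pos: [0.4792, 0.3536, 0.1238]
tcp_rot: [[-0.293, 0.956, -0.003], [0.956, 0.293, -0.001], [0.0, -0.004, -1.0]]
wrist_force: [-11.9, -4.0, -7.0]
grip_width: 0.0176
finger_force: 30.0
```

```bash
cat >> h.py <<'E'
def hq():
    s=env.state(); d=s["tcp_pos"]+s["tcp_rot"][:,2]*(-env.pinch_z)-W(FIX,[-.04,.072,.068])[0]
    c,sn=np.cos(FIX[2]),np.sin(FIX[2]); x=d[0]*c+d[1]*sn; y=-d[0]*sn+d[1]*c
    print("r",round(np.hypot(y,d[2]),4),"q",round(np.arctan2(d[2],y)-.227,3),"xoff",round(x,4),"Ftool",np.round(s["tcp_rot"].T@s["wrist_force"],1),"grip",round(s["grip_width"],4))
E
python3 -c "
from h import *
hq(); goto(*(W(FIX,[-.04,.072+.092*np.cos(.857),.068+.092*np.sin(.857)])[0]-[0,0,.0188]),107)"
```

```text
r 0.0972 q 0.648 xoff -0.0013 Ftool [ -0.3 -12.5   7. ] grip 0.0176
t 4.95 tcp [0.4792 0.3536 0.1238] yaw 107.06 tool [-2.1  1.4  5.1] spin 0.06 F [-11.9  -4.   -7. ] grip 0.0176
```

Emit:
arm_command([
  {"tx": -7,"ty": -0.4,"tz": -5.5,"spin": 0,"grip": 10},
  {"tx": -14,"ty": -0.4,"tz": -10,"spin": 0,"grip": 10},
  {"tx": -22,"ty": -0.4,"tz": -14,"spin": 0,"grip": 10},
  {"tx": -30,"ty": -0.4,"tz": -17,"spin": 0,"grip": 10},
  {"tx": -38,"ty": -0.4,"tz": -19,"spin": 0,"grip": 10},
  {"tx": -46,"ty": -0.4,"tz": -21,"spin": 0,"grip": 10},
  {"tx": -54,"ty": -0.4,"tz": -22,"spin": 0,"grip": 10},
])

```text
t: 5.82
tcp_pos: [0.4947, 0.3026, 0.1464]
tcp_rot: [[-0.294, 0.956, -0.003], [0.956, 0.294, 0.001], [0.002, -0.002, -1.0]]
wrist_force: [-15.1, 3.9, -3.2]
grip_width: 0.0177
finger_force: 30.0
```

```bash
python3 -c "
from h import *
hq()"
```

```text
r 0.0976 q 1.252 xoff -0.0014 Ftool [  8.2 -13.2   3.3] grip 0.0177
```

Emit:
arm_command([
  {"tx": -4,"ty": -0.3,"tz": 0,"spin": 0,"grip": 10},
  {"tx": -8,"ty": -0.3,"tz": 0,"spin": 0,"grip": 10},
  {"tx": -11,"ty": -0.3,"tz": 0,"spin": 0,"grip": 10},
  {"tx": -11,"ty": -0.3,"tz": 0,"spin": 0,"grip": 10},
])

```text
t: 6.32
tcp_pos: [0.498, 0.292, 0.1469]
tcp_rot: [[-0.293, 0.956, -0.002], [0.956, 0.293, 0.001], [0.002, -0.001, -1.0]]
wrist_force: [-14.6, 0.7, 2.8]
grip_width: 0.0176
finger_force: 30.0
```

```bash
python3 -c "
from h import *
hq()"
```

```text
r 0.0977 q 1.365 xoff -0.0014 Ftool [  4.9 -13.8  -2.8] grip 0.0176
```

Emit:
arm_command([
  {"tx": -3,"ty": -0.3,"tz": 0,"spin": 0,"grip": 10},
  {"tx": -4,"ty": -0.3,"tz": 0,"spin": 0,"grip": 10},
  {"tx": -4,"ty": -0.3,"tz": 0,"spin": 0,"grip": 10},
])

```text
t: 6.7
tcp_pos: [0.4991, 0.2882, 0.1469]
tcp_rot: [[-0.293, 0.956, -0.001], [0.956, 0.293, 0.002], [0.002, -0.001, -1.0]]
wrist_force: [-10.8, 1.5, -0.0]
grip_width: 0.018
finger_force: 30.0
```

```bash
python3 -c "
from h import *
hq()"
```

```text
r 0.0979 q 1.405 xoff -0.0014 Ftool [ 4.6 -9.9  0. ] grip 0.018
```

Emit:
arm_command([
  {"tx": -3,"ty": -0.2,"tz": 0,"spin": 0,"grip": 10},
  {"tx": -5,"ty": -0.2,"tz": 0,"spin": 0,"grip": 10},
  {"tx": -5,"ty": -0.2,"tz": 0,"spin": 0,"grip": 10},
])

```text
t: 7.08
tcp_pos: [0.5006, 0.2832, 0.1468]
tcp_rot: [[-0.293, 0.956, -0.001], [0.956, 0.293, 0.001], [0.001, -0.0, -1.0]]
wrist_force: [-8.0, -0.2, -0.6]
grip_width: 0.0174
finger_force: 30.0
```

```bash
python3 - <<'E'
from h import *
hq()
im=env.get_image("side"); cv2.imwrite("pics/s1.png",cv2.resize(im[200:330,110:260,::-1],None,fx=4,fy=4,interpolation=cv2.INTER_CUBIC))
E
```

```text
r 0.0982 q 1.459 xoff -0.0015 Ftool [ 2.1 -7.8  0.6] grip 0.0174
```

View pics/s1.png

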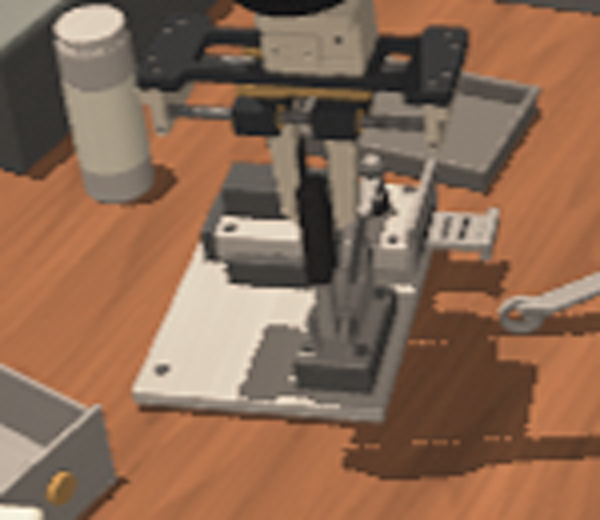

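The side crop shows the handle close to upright: black grip from (308,165) to (320,280), bar down, foot at about (378,210) on the deck. I'll compare the handle angle with the model.

```bash
python3 - <<'E'
from h import *
p=env.camera_params("side")
for q in (1.1,1.2,1.3,1.344,1.46):
    a=.227+q
    P=W(FIX,[[-.04,.072+r*np.cos(a),.068+r*np.sin(a)] for r in (0,.045,.123)])
    print(q,((proj(p,P)-[109.5,199.5])*4).round(0).tolist())
# check registration: plate corners
print(((proj(p,W(FIX,np.array([[95,95,18],[-75,95,18],[-134,-41,42],[-134,-83,42]])/1e3))-[109.5,199.5])*4).round(0).tolist())
E
```

```text
1.1 [[328.0, 324.0], [318.0, 284.0], [298.0, 209.0]]
1.2 [[328.0, 324.0], [319.0, 279.0], [303.0, 193.0]]
1.3 [[328.0, 324.0], [321.0, 273.0], [307.0, 179.0]]
1.344 [[328.0, 324.0], [321.0, 271.0], [309.0, 174.0]]
1.46 [[328.0, 324.0], [323.0, 266.0], [315.0, 161.0]]
[[128.0, 391.0], [379.0, 410.0], [500.0, 252.0], [509.0, 214.0]]
```

Emit:
arm_command([
  {"tx": -2,"ty": -0.2,"tz": 0,"spin": 0,"grip": 10},
  {"tx": -4,"ty": -0.2,"tz": 0,"spin": 0,"grip": 10},
  {"tx": -4,"ty": -0.2,"tz": 0,"spin": 0,"grip": 10},
])

```text
t: 7.5
tcp_pos: [0.5018, 0.2793, 0.1466]
tcp_rot: [[-0.293, 0.956, -0.0], [0.956, 0.293, 0.001], [0.001, -0.0, -1.0]]
wrist_force: [-6.0, 0.7, -2.8]
grip_width: 0.0171
finger_force: 30.0
```

```bash
python3 - <<'E'
from h import *
hq()
p=env.camera_params("wrist"); im=env.get_image("wrist")
b=cv2.resize(im[:,:,::-1],(800,600),interpolation=cv2.INTER_CUBIC)
for q,c in ((1.2,(0,255,0)),(1.344,(0,0,255)),(1.46,(255,0,0))):
  a=.227+q
  for u in proj(p,W(FIX,[[-.04,.072+r*np.cos(a)+e*np.sin(a),.068+r*np.sin(a)-e*np.cos(a)] for r,e in ((.123,.012),(.123,-.012))])): cv2.circle(b,tuple(int(v/.64) for v in u),4,c,2)
cv2.imwrite("pics/w3.png",b)
E
```

```text
r 0.0986 q 1.501 xoff -0.0015 Ftool [ 2.4 -5.6  2.8] grip 0.0171
```

View pics/w3.png

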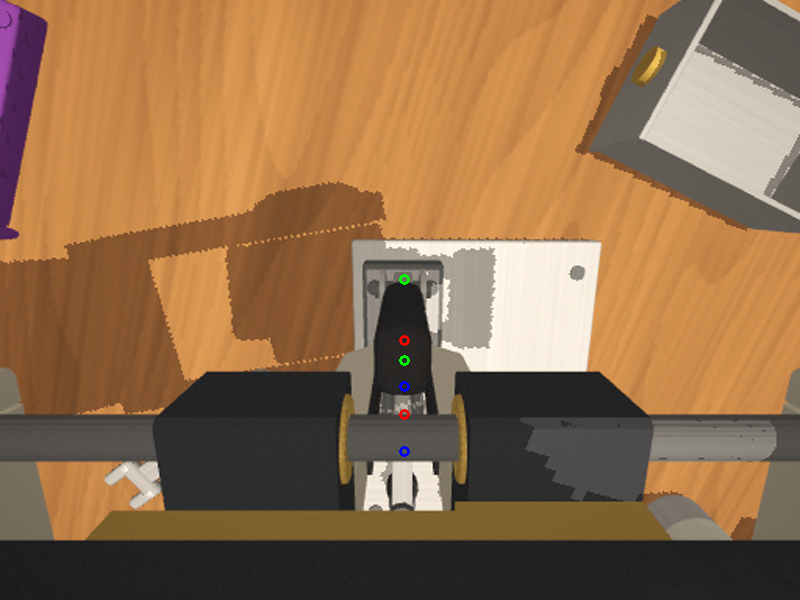

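The wrist view shows the grip's end face at rows about 325–395, between the model for q=1.2 (279–360) and 1.344 (340–414). So the handle is at about 1.30 and the pads have slipped toward its −y edge. I'll release, go behind the handle with closed fingers and push it against the stop.

Emit:
arm_command([
  {"tx": 0,"ty": 0,"tz": 0,"spin": 0,"grip": 45},
  {"tx": 0,"ty": 0,"tz": 0,"spin": 0,"grip": 45},
  {"tx": 0,"ty": 0,"tz": 0,"spin": 0,"grip": 45},
  {"tx": 30,"ty": 0,"tz": 0,"spin": 0,"grip": 45},
  {"tx": 62,"ty": 0,"tz": 0,"spin": 0,"grip": 45},
  {"tx": 62,"ty": 0,"tz": 0,"spin": 0,"grip": 0},
  {"tx": 62,"ty": 0,"tz": 0,"spin": 0,"grip": 0},
  {"tx": 62,"ty": 0,"tz": 0,"spin": 0,"grip": 0},
])

```text
t: 8.55
tcp_pos: [0.4844, 0.3376, 0.1455]
tcp_rot: [[-0.292, 0.956, 0.0], [0.956, 0.292, -0.0], [-0.0, 0.0, -1.0]]
wrist_force: [0.2, -0.3, 0.4]
grip_width: 0.0197
finger_force: 0.0
```

```bash
cat >> h.py <<'E'
def fx():
    s=env.state(); d=s["tcp_pos"]-[FIX[0],FIX[1],0]; c,sn=np.cos(FIX[2]),np.sin(FIX[2])
    print("t",round(s["t"],2),"tcp in fixture mm",(np.array([d[0]*c+d[1]*sn,-d[0]*sn+d[1]*c,d[2]])*1000).round(1),"Ftool",np.round(s["tcp_rot"].T@s["wrist_force"],1),"grip",round(s["grip_width"],4))
E
python3 - <<'E'
from h import *
fx()
p=env.camera_params("wrist"); im=env.get_image("wrist")
b=cv2.resize(im[:,:,::-1],(800,600),interpolation=cv2.INTER_CUBIC)
for q,c in ((1.25,(0,255,0)),(1.344,(0,0,255))):
  a=.227+q
  for u in proj(p,W(FIX,[[-.04,.072+r*np.cos(a)+e*np.sin(a),.068+r*np.sin(a)-e*np.cos(a)] for r,e in ((.123,.012),(.123,-.012))])): cv2.circle(b,tuple(int(v/.64) for v in u),4,c,2)
cv2.imwrite("pics/w4.png",b)
E
```

```text
t 8.55 tcp in fixture mm [-41.1 117.5 145.5] Ftool [-0.3  0.1 -0.4] grip 0.0197
```

Emit:
arm_command([
  {"tx": 0,"ty": 1,"tz": 0,"spin": 0,"grip": 0},
  {"tx": -8,"ty": 1,"tz": 0,"spin": 0,"grip": 0},
  {"tx": -16,"ty": 1,"tz": 0,"spin": 0,"grip": 0},
  {"tx": -20,"ty": 1,"tz": 0,"spin": 0,"grip": 0},
  {"tx": -24,"ty": 1,"tz": 0,"spin": 0,"grip": 0},
  {"tx": -26,"ty": 1,"tz": 0,"spin": 0,"grip": 0},
])

```text
t: 9.35
tcp_pos: [0.4917, 0.3168, 0.1456]
tcp_rot: [[-0.294, 0.956, -0.001], [0.956, 0.294, 0.007], [0.007, 0.001, -1.0]]
wrist_force: [-9.1, 38.5, -4.1]
grip_width: 0.0004
finger_force: 19.9
```

```bash
python3 -c "
from h import *
fx()"
```

```text
t 9.35 tcp in fixture mm [-40.2  95.4 145.6] Ftool [39.4  2.6  4.3] grip 0.0004
```

Emit:
arm_command([
  {"tx": 25,"ty": 0,"tz": 0,"spin": 0,"grip": 0},
  {"tx": 25,"ty": 0,"tz": -50,"spin": 0,"grip": 0},
  {"tx": 25,"ty": 0,"tz": -90,"spin": 0,"grip": 0},
])

```text
t: 9.72
tcp_pos: [0.4852, 0.3377, 0.237]
tcp_rot: [[-0.294, 0.956, 0.0], [0.956, 0.294, 0.0], [0.0, 0.0, -1.0]]
wrist_force: [0.2, -0.3, -0.7]
grip_width: 0.0006
finger_force: 0.0
```

```bash
python3 - <<'E'
from h import *
fx(); goto(*W(FIX,[-.175,-.061,.2])[0],17)
import pickle
p=pickle.load(open("w1.pkl","rb"))
for a in ([287,299],[300,290],[205,390],[180,375]):
    w=ray(p,np.array(a)*.64,.01)-[FIX[0],FIX[1],0];c,s=np.cos(.296),np.sin(.296);print("wrench fx",round(c*w[0]+s*w[1],3),round(-s*w[0]+c*w[1],3))
E
```

```text
t 9.72 tcp in fixture mm [-40.3 117.4 237. ] Ftool [-0.3  0.1  0.7] grip 0.0006
t 9.72 tcp [0.4852 0.3377 0.237 ] yaw 107.07 tool [-178.1 -135.    36.9] spin 90.07 F [ 0.2 -0.3 -0.7] grip 0.0006
wrench fx -0.146 -0.019
wrench fx -0.131 -0.009
wrench fx -0.251 -0.121
wrench fx -0.276 -0.101
```

Emit:
arm_command([
  {"tx": -40,"ty": -40,"tz": 0,"spin": 10,"grip": 0},
  {"tx": -80,"ty": -80,"tz": 0,"spin": 20,"grip": 0},
  {"tx": -120,"ty": -110,"tz": 0,"spin": 30,"grip": 0},
  {"tx": -160,"ty": -135,"tz": 0,"spin": 40,"grip": 0},
  {"tx": -178,"ty": -135,"tz": 20,"spin": 50,"grip": 0},
  {"tx": -178,"ty": -135,"tz": 37,"spin": 60,"grip": 0},
  {"tx": -178,"ty": -135,"tz": 60,"spin": 70,"grip": 0},
  {"tx": -178,"ty": -135,"tz": 80,"spin": 80,"grip": 0},
])

```text
t: 10.72
tcp_pos: [0.4083, 0.1276, 0.1547]
tcp_rot: [[0.893, 0.449, 0.0], [0.449, -0.893, 0.0], [0.0, -0.0, -1.0]]
wrist_force: [-0.3, -0.3, 0.9]
grip_width: 0.0005
finger_force: 0.0
```

Emit:
arm_command([
  {"tx": 0,"ty": 0,"tz": 30,"spin": 10,"grip": 0},
  {"tx": 0,"ty": 0,"tz": 60,"spin": 10,"grip": 0},
  {"tx": 0,"ty": 0,"tz": 60,"spin": 10,"grip": 0},
])

```text
t: 11.1
tcp_pos: [0.4074, 0.1275, 0.0938]
tcp_rot: [[0.956, 0.293, -0.003], [0.293, -0.956, -0.001], [-0.003, -0.0, -1.0]]
wrist_force: [0.1, -0.2, -0.0]
grip_width: 0.0008
finger_force: 0.0
```

```bash
python3 - <<'E'
from h import *
fx(); goto(*W(FIX,[-.170,-.061,.028])[0],17)
E
```

```text
t 11.1 tcp in fixture mm [-176.   -61.    93.8] Ftool [0.  0.2 0. ] grip 0.0008
t 11.1 tcp [0.4074 0.1275 0.0938] yaw 17.05 tool [ 6.2  0.  65.8] spin 0.05 F [ 0.1 -0.2 -0. ] grip 0.0008
```

Emit:
arm_command([
  {"tx": 4,"ty": -2,"tz": 40,"spin": 0,"grip": 0},
  {"tx": 6,"ty": -2,"tz": 66,"spin": 0,"grip": 0},
  {"tx": 22,"ty": -2,"tz": 66,"spin": 0,"grip": 0},
  {"tx": 36,"ty": -2,"tz": 66,"spin": 0,"grip": 0},
  {"tx": 46,"ty": -2,"tz": 66,"spin": 0,"grip": 0},
  {"tx": 56,"ty": -2,"tz": 66,"spin": 0,"grip": 0},
  {"tx": 66,"ty": -2,"tz": 66,"spin": 0,"grip": 0},
  {"tx": 72,"ty": -2,"tz": 66,"spin": 0,"grip": 0},
])

```text
t: 12.1
tcp_pos: [0.4772, 0.151, 0.0295]
tcp_rot: [[0.956, 0.293, -0.0], [0.293, -0.956, -0.0], [-0.0, 0.0, -1.0]]
wrist_force: [-2.1, -0.7, 1.8]
grip_width: 0.0008
finger_force: 1.3
```

```bash
python3 -c "
from h import *
fx()"
```

```text
t 12.1 tcp in fixture mm [-102.4  -58.9   29.5] Ftool [-2.2  0.1 -1.8] grip 0.0008
```

Friction of about 2.2 N, so the tongue is moving. I'll continue to the stop.

Emit:
arm_command([
  {"tx": 2,"ty": 0,"tz": 0,"spin": 0,"grip": 0},
  {"tx": 4,"ty": 0,"tz": 0,"spin": 0,"grip": 0},
  {"tx": 4,"ty": 0,"tz": 0,"spin": 0,"grip": 0},
])

```text
t: 12.48
tcp_pos: [0.4792, 0.1516, 0.0293]
tcp_rot: [[0.956, 0.293, -0.003], [0.293, -0.956, -0.001], [-0.004, 0.0, -1.0]]
wrist_force: [-14.5, -6.1, 10.8]
grip_width: 0.0004
finger_force: 7.9
```

```bash
python3 -c "
from h import *
fx()"
```

```text
t 12.47 tcp in fixture mm [-100.3  -58.9   29.3] Ftool [-15.7   1.6 -10.7] grip 0.0004
```

Emit:
arm_command([
  {"tx": -25,"ty": 0,"tz": 0,"spin": 0,"grip": 0},
  {"tx": -30,"ty": 0,"tz": -55,"spin": 0,"grip": 0},
  {"tx": -30,"ty": 0,"tz": -115,"spin": -10,"grip": 0},
  {"tx": -30,"ty": 0,"tz": -170,"spin": -20,"grip": 0},
  {"tx": -10,"ty": -20,"tz": -205,"spin": -30,"grip": 0},
  {"tx": 20,"ty": -50,"tz": -205,"spin": -40,"grip": 0},
  {"tx": 45,"ty": -80,"tz": -205,"spin": -50,"grip": 0},
  {"tx": 58,"ty": -94,"tz": -205,"spin": -60,"grip": 0},
])

```text
t: 13.48
tcp_pos: [0.5088, 0.2605, 0.234]
tcp_rot: [[0.218, 0.976, -0.0], [0.976, -0.218, 0.0], [0.0, -0.0, -1.0]]
wrist_force: [0.6, 0.1, 0.1]
grip_width: 0.0
finger_force: 0.0
```

Emit:
arm_command([
  {"tx": 0,"ty": 0,"tz": 0,"spin": -10,"grip": 0},
  {"tx": 0,"ty": 0,"tz": 0,"spin": -20,"grip": 0},
  {"tx": 0,"ty": 0,"tz": 0,"spin": -30,"grip": 0},
  {"tx": 0,"ty": 0,"tz": 0,"spin": -30,"grip": 0},
])

```text
t: 13.98
tcp_pos: [0.5084, 0.2589, 0.2343]
tcp_rot: [[-0.292, 0.956, 0.0], [0.956, 0.292, 0.0], [0.0, 0.0, -1.0]]
wrist_force: [-1.1, -0.1, -0.6]
grip_width: 0.0002
finger_force: 0.0
```

```bash
python3 - <<'E'
from h import *
fx(); goto(*W(FIX,[-.04,.040,.163])[0],107)
im=env.get_image("top"); cv2.imwrite("pics/t2.png",cv2.resize(im[120:210,110:290,::-1],None,fx=4.4,fy=4.4,interpolation=cv2.INTER_CUBIC))
E
```

```text
t 13.97 tcp in fixture mm [-41.1  35.3 234.3] Ftool [ 0.2 -1.1  0.6] grip 0.0002
t 13.97 tcp [0.5084 0.2589 0.2343] yaw 106.99 tool [ 4.7  1.1 71.3] spin -0.01 F [-1.1 -0.1 -0.6] grip 0.0002
```

View pics/t2.png

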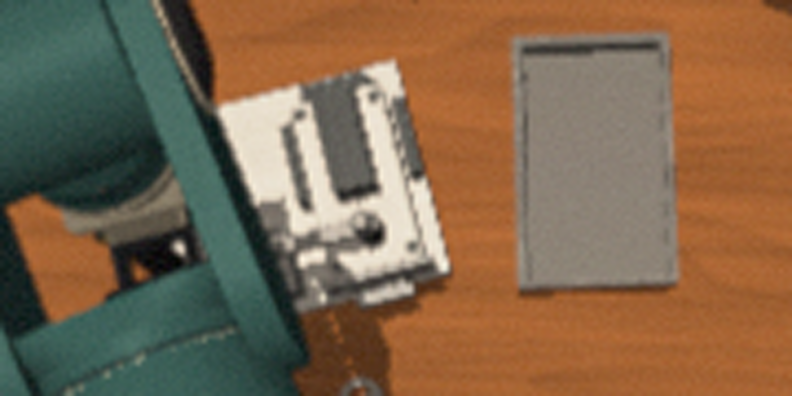

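The top crop shows the tongue home (head at about (390,290) close to the face plate), the clamp foot on the deck at (370,228), and the tray's outer corners at (513,38), (668,34), (678,285) and (520,292). Next I'll push the handle open.

Emit:
arm_command([
  {"tx": 0,"ty": 1,"tz": 50,"spin": 0,"grip": 0},
  {"tx": 3,"ty": 1,"tz": 71,"spin": 0,"grip": 0},
  {"tx": 17,"ty": 1,"tz": 71,"spin": 0,"grip": 0},
  {"tx": 30,"ty": 1,"tz": 71,"spin": 0,"grip": 0},
  {"tx": 43,"ty": 1,"tz": 71.5,"spin": 0,"grip": 0},
  {"tx": 55,"ty": 1,"tz": 74,"spin": 0,"grip": 0},
  {"tx": 66,"ty": 1,"tz": 78,"spin": 0,"grip": 0},
  {"tx": 77,"ty": 1,"tz": 83,"spin": 0,"grip": 0},
])

```text
t: 15.02
tcp_pos: [0.4867, 0.3336, 0.1514]
tcp_rot: [[-0.293, 0.956, 0.001], [0.956, 0.293, 0.0], [0.0, 0.001, -1.0]]
wrist_force: [1.9, -1.2, 1.8]
grip_width: 0.0007
finger_force: 1.1
```

```bash
python3 -c "
from h import *
fx()"
```

```text
t 15.03 tcp in fixture mm [-40.1 113.  151.4] Ftool [-1.7  1.5 -1.8] grip 0.0007
```

Emit:
arm_command([
  {"tx": 9,"ty": 0,"tz": 7,"spin": 0,"grip": 0},
  {"tx": 18,"ty": 0,"tz": 15,"spin": 0,"grip": 0},
  {"tx": 26,"ty": 0,"tz": 23.5,"spin": 0,"grip": 0},
  {"tx": 32,"ty": 0,"tz": 31,"spin": 0,"grip": 0},
  {"tx": 37,"ty": 0,"tz": 39.5,"spin": 0,"grip": 0},
  {"tx": 40,"ty": 0,"tz": 45.5,"spin": 0,"grip": 0},
  {"tx": 42,"ty": 0,"tz": 50.5,"spin": 0,"grip": 0},
  {"tx": 42,"ty": 0,"tz": 53,"spin": 0,"grip": 0},
])

```text
t: 16.02
tcp_pos: [0.4745, 0.3732, 0.0987]
tcp_rot: [[-0.293, 0.956, 0.0], [0.956, 0.293, 0.001], [0.001, 0.0, -1.0]]
wrist_force: [-4.6, -1.4, 15.9]
grip_width: 0.0004
finger_force: 7.7
```

```bash
python3 -c "
from h import *
fx()"
```

```text
t 16.02 tcp in fixture mm [-40.2 154.5  98.7] Ftool [  0.   -4.8 -15.9] grip 0.0004
```

Emit:
arm_command([
  {"tx": 0,"ty": 0,"tz": -60,"spin": 0,"grip": 0},
  {"tx": 0,"ty": 0,"tz": -120,"spin": 10,"grip": 20},
  {"tx": -20,"ty": 0,"tz": -150,"spin": 20,"grip": 70},
  {"tx": -60,"ty": 20,"tz": -150,"spin": 30,"grip": 70},
  {"tx": -105,"ty": 40,"tz": -150,"spin": 40,"grip": 70},
  {"tx": -150,"ty": 58,"tz": -150,"spin": 50,"grip": 70},
  {"tx": -190,"ty": 58,"tz": -150,"spin": 60,"grip": 70},
  {"tx": -215,"ty": 58,"tz": -150,"spin": 70,"grip": 70},
])

```text
t: 17.02
tcp_pos: [0.5935, 0.1826, 0.2483]
tcp_rot: [[0.802, 0.597, -0.0], [0.597, -0.802, 0.0], [-0.0, -0.0, -1.0]]
wrist_force: [-0.4, 0.3, -0.7]
grip_width: 0.0654
finger_force: 0.0
```

Emit:
arm_command([
  {"tx": 0,"ty": 0,"tz": 0,"spin": 10,"grip": 70},
  {"tx": 0,"ty": 0,"tz": 0,"spin": 20,"grip": 70},
  {"tx": 0,"ty": 0,"tz": 0,"spin": 20,"grip": 70},
  {"tx": 0,"ty": 0,"tz": 0,"spin": 20,"grip": 70},
])

```text
t: 17.52
tcp_pos: [0.5929, 0.1844, 0.2484]
tcp_rot: [[0.955, 0.297, 0.0], [0.297, -0.955, 0.0], [0.0, -0.0, -1.0]]
wrist_force: [0.3, 0.7, -0.7]
grip_width: 0.0702
finger_force: 0.0
```

```bash
python3 - <<'E'
from h import *
fx(); goto(*W(FIX,[.018,-.060,.058])[0],17)
p=env.camera_params("wrist"); im=env.get_image("wrist")
import pickle; pickle.dump(p,open("w5.pkl","wb"))
b=cv2.resize(im[:,:,::-1],(800,600),interpolation=cv2.INTER_CUBIC)
q=(*W(FIX,[0,-.062,0])[0][:2],FIX[2])
for u in proj(p,W(q,np.array([[-12,16,81],[68,16,81],[68,-16,81],[-12,-16,81],[-70,35,54],[-70,-35,54],[70,35,54],[70,-35,54]])/1e3)): cv2.circle(b,tuple(int(v/.64) for v in u),4,(0,0,255),1)
cv2.imwrite("pics/w5.png",b)
pt=env.camera_params("top")
loc=np.array([[94,57,22],[94,-57,22],[-94,-57,22],[-94,57,22]])/1e3
print("tray",fit(pt,loc,np.array([[513,38],[668,34],[678,285],[520,292]])/4.4+[109.5,119.5],[.6,.0,0]))
E
```

```text
t 17.52 tcp in fixture mm [ 18.  -60.7 248.4] Ftool [ 0.5 -0.6  0.7] grip 0.0702
t 17.52 tcp [0.5929 0.1844 0.2484] yaw 17.28 tool [ -0.   -0.6 190.4] spin 0.28 F [ 0.3  0.7 -0.7] grip 0.0702
tray (array([0.60442503, 0.00628244, 0.06331351]), [[0.6, 1.3], [-0.6, 1.0], [-0.6, -0.9], [0.6, -1.3]])
```

View pics/w5.png

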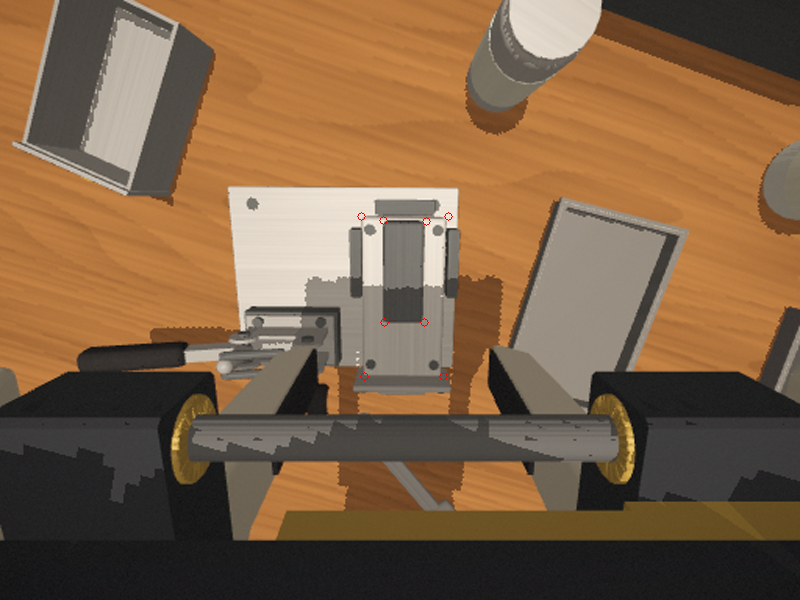

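The wrist view shows the clamp fully back (handle at (80-190, 355)), and the ridge at (384-424, 220-322) matches the model points. The tray's far corners are at (563,200) and (687,231). I'll grasp the ridge now.

Emit:
arm_command([
  {"tx": 0,"ty": 0.5,"tz": 60,"spin": 0.3,"grip": 70},
  {"tx": 0,"ty": 0.5,"tz": 120,"spin": 0.3,"grip": 70},
  {"tx": 0,"ty": 0.5,"tz": 165,"spin": 0.3,"grip": 70},
  {"tx": 0,"ty": 0.5,"tz": 190,"spin": 0.3,"grip": 60},
  {"tx": 0,"ty": 0.5,"tz": 190,"spin": 0.3,"grip": 45},
  {"tx": 0,"ty": 0.5,"tz": 190,"spin": 0.3,"grip": 20},
  {"tx": 0,"ty": 0.5,"tz": 190,"spin": 0.3,"grip": 20},
  {"tx": 0,"ty": 0.5,"tz": 190,"spin": 0.3,"grip": 20},
], grip_force=50)

```text
t: 18.58
tcp_pos: [0.5933, 0.1841, 0.059]
tcp_rot: [[0.958, 0.288, 0.001], [0.288, -0.958, 0.0], [0.001, -0.0, -1.0]]
wrist_force: [-1.2, 1.7, 3.6]
grip_width: 0.032
finger_force: 50.0
```

```bash
python3 - <<'E'
from h import *
import pickle
fx()
p=pickle.load(open("w5.pkl","rb")); pt=env.camera_params("top")
loc=np.array([[94,57,22],[94,-57,22],[-94,-57,22],[-94,57,22]])/1e3
ut=np.array([[513,38],[668,34],[678,285],[520,292]])/4.4+[109.5,119.5]
uw=np.array([[563,200],[687,231]])*.64
f=lambda q:np.r_[(proj(pt,W(q,loc))-ut).ravel(),2*(proj(p,W(q,loc[:2]))-uw).ravel()]
r=least_squares(f,[.6,0,.05]);print(r.x,r.fun.round(1))
for a in ([563,200],[687,231],[628,400]): print(ray(p,np.array(a)*.64,.022).round(4))
E
```

```text
t 18.57 tcp in fixture mm [ 18.3 -61.1  59. ] Ftool [-0.6 -1.9 -3.6] grip 0.032
[0.60636414 0.00549095 0.06632881] [ 0.8  0.8 -0.4  0.4 -0.3 -1.5  0.9 -1.8  1.4  0.4 -1.7 -0.2]
[0.6963 0.0696 0.022 ]
[ 0.7042 -0.0464  0.022 ]
[ 0.5376 -0.065   0.022 ]
```

Emit:
arm_command([
  {"tx": 0,"ty": 0,"tz": -10,"spin": 0,"grip": 20},
  {"tx": 0,"ty": 0,"tz": -25,"spin": 0,"grip": 20},
  {"tx": 0,"ty": 0,"tz": -50,"spin": 0,"grip": 20},
  {"tx": 0,"ty": 0,"tz": -85,"spin": 0,"grip": 20},
  {"tx": 0,"ty": 0,"tz": -110,"spin": 0,"grip": 20},
  {"tx": 0,"ty": 0,"tz": -120,"spin": 0,"grip": 20},
  {"tx": 0,"ty": 0,"tz": -120,"spin": 0,"grip": 20},
])

```text
t: 19.45
tcp_pos: [0.5932, 0.1839, 0.1788]
tcp_rot: [[0.958, 0.288, 0.001], [0.288, -0.958, 0.0], [0.001, 0.0, -1.0]]
wrist_force: [-0.1, -1.1, -6.6]
grip_width: 0.0316
finger_force: 50.0
```

```bash
python3 - <<'E'
from h import *
fx(); s=env.state(); print(np.round(s["ft_torque"],2),np.round(s["tcp_rot"][:,2],4)); goto(.6343,.0073,.1,3.8)
E
```

```text
t 19.45 tcp in fixture mm [ 18.1 -61.2 178.8] Ftool [-0.4  1.   6.6] grip 0.0316
[ 0.01 -0.13 -0.05] [ 6.e-04  1.e-04 -1.e+00]
t 19.45 tcp [0.5932 0.1839 0.1788] yaw 16.74 tool [-11.5 181.   78.8] spin 12.94 F [-0.1 -1.1 -6.6] grip 0.0316
```

Emit:
arm_command([
  {"tx": -2,"ty": 30,"tz": 0,"spin": 2,"grip": 20},
  {"tx": -4,"ty": 70,"tz": 0,"spin": 5,"grip": 20},
  {"tx": -7,"ty": 110,"tz": 10,"spin": 8,"grip": 20},
  {"tx": -9,"ty": 145,"tz": 30,"spin": 11,"grip": 20},
  {"tx": -11,"ty": 170,"tz": 50,"spin": 13,"grip": 20},
  {"tx": -11.5,"ty": 181,"tz": 70,"spin": 13,"grip": 20},
  {"tx": -11.5,"ty": 181,"tz": 79,"spin": 13,"grip": 20},
  {"tx": -11.5,"ty": 181,"tz": 79,"spin": 13,"grip": 20},
])

```text
t: 20.45
tcp_pos: [0.6338, 0.0081, 0.0986]
tcp_rot: [[0.998, 0.066, -0.001], [0.066, -0.998, 0.0], [-0.001, -0.0, -1.0]]
wrist_force: [-0.0, 0.0, -6.7]
grip_width: 0.0316
finger_force: 50.0
```

```bash
python3 - <<'E'
from h import *
goto(.6343,.0073,.035,3.8)
pw=env.camera_params("wrist"); a=env.get_image("wrist")[:,:,::-1].copy()
ps=env.camera_params("side"); b=env.get_image("side")[:,:,::-1].copy()
T=(.6064,.0055,.066); loc=np.array([[94,57,22],[94,-57,22],[-94,-57,22],[-94,57,22],[90,53,22],[90,-53,22],[-90,-53,22],[-90,53,22]])/1e3
a=cv2.resize(a,(800,600),interpolation=cv2.INTER_CUBIC)
for u in proj(pw,W(T,loc)): cv2.circle(a,tuple(int(v/.64) for v in u),3,(0,0,255),1)
b=cv2.resize(b[170:290,150:310],None,fx=3,fy=3,interpolation=cv2.INTER_CUBIC)
for u in proj(ps,W(T,loc)): cv2.circle(b,tuple(int(v) for v in (u-[149.5,169.5])*3),3,(0,0,255),1)
c=np.zeros((600,800,3),np.uint8); c[:300,:400]=cv2.resize(a,(400,300)); c=np.zeros((600,800,3),np.uint8)
c[:240]=a[170:410]; c[240:600,:480]=b
cv2.imwrite("pics/c6.png",c)
E
```

```text
t 20.45 tcp [0.6338 0.0081 0.0986] yaw 3.79 tool [ 0.5  0.9 63.6] spin -0.01 F [-0.   0.  -6.7] grip 0.0316
```

View pics/c6.png

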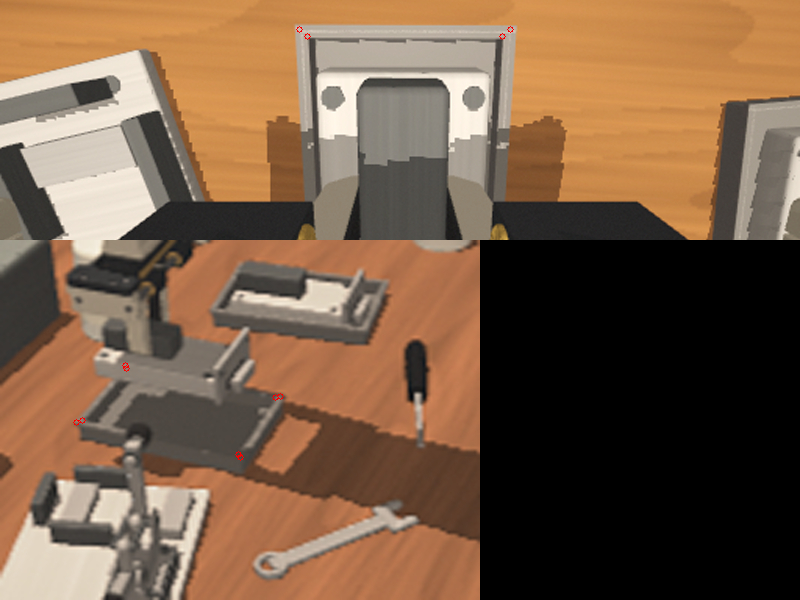

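The combined picture shows, at top (wrist), the tray corners at (297,26) and (517,26), within about 2 px of the model, with the unit centred and square between the walls. Below (side), the unit is level above the tray with its tongue home. I'll lower it.

Emit:
arm_command([
  {"tx": 1,"ty": 2,"tz": 20,"spin": 0,"grip": 20},
  {"tx": 1,"ty": 2,"tz": 40,"spin": 0,"grip": 20},
  {"tx": 1,"ty": 2,"tz": 52,"spin": 0,"grip": 20},
  {"tx": 1,"ty": 2,"tz": 58,"spin": 0,"grip": 20},
  {"tx": 1,"ty": 2,"tz": 61,"spin": 0,"grip": 20},
  {"tx": 1,"ty": 2,"tz": 63,"spin": 0,"grip": 20},
  {"tx": 1,"ty": 2,"tz": 64,"spin": 0,"grip": 20},
  {"tx": 1,"ty": 2,"tz": 64,"spin": 0,"grip": 20},
])

```text
t: 21.55
tcp_pos: [0.6354, 0.0054, 0.0356]
tcp_rot: [[0.998, 0.065, 0.0], [0.065, -0.998, 0.0], [0.0, 0.0, -1.0]]
wrist_force: [-0.4, 1.0, -6.0]
grip_width: 0.0316
finger_force: 50.0
```

```bash
python3 -c "
from h import *
goto(.6348,.0060,.033,3.8); print(env.state()['ft_torque'].round(2))"
```

```text
t 21.55 tcp [0.6354 0.0054 0.0356] yaw 3.74 tool [-0.6 -0.7  2.6] spin -0.06 F [-0.4  1.  -6. ] grip 0.0316
[ 0.02 -0.14 -0.01]
```

Not in contact yet, so I'll lower slowly.

Emit:
arm_command([
  {"tx": 0,"ty": 0,"tz": 0.7,"spin": 0,"grip": 20},
  {"tx": 0,"ty": 0,"tz": 1.4,"spin": 0,"grip": 20},
  {"tx": 0,"ty": 0,"tz": 2,"spin": 0,"grip": 20},
  {"tx": 0,"ty": 0,"tz": 2,"spin": 0,"grip": 20},
])

```text
t: 22.05
tcp_pos: [0.6353, 0.0053, 0.0333]
tcp_rot: [[0.998, 0.065, -0.0], [0.065, -0.998, -0.0], [-0.0, 0.0, -1.0]]
wrist_force: [-0.5, 0.7, -5.9]
grip_width: 0.0315
finger_force: 50.0
```

```bash
python3 -c "
from h import *
goto(.6348,.0060,.033,3.8); print(env.state()['ft_torque'].round(2))"
```

```text
t 22.05 tcp [0.6353 0.0053 0.0333] yaw 3.74 tool [-0.5 -0.7  0.3] spin -0.06 F [-0.5  0.7 -5.9] grip 0.0315
[ 0.02 -0.02  0.  ]
```

Torque has changed, so contact is starting.

Emit:
arm_command([
  {"tx": 0,"ty": 0,"tz": 0.5,"spin": 0,"grip": 20},
  {"tx": 0,"ty": 0,"tz": 1,"spin": 0,"grip": 20},
  {"tx": 0,"ty": 0,"tz": 1,"spin": 0,"grip": 20},
])

```text
t: 22.42
tcp_pos: [0.6354, 0.0054, 0.033]
tcp_rot: [[0.998, 0.065, 0.0], [0.065, -0.998, 0.0], [0.0, 0.0, -1.0]]
wrist_force: [-5.0, -0.4, 4.9]
grip_width: 0.0315
finger_force: 50.0
```

```bash
python3 -c "
from h import *
goto(.6348,.0060,.033,3.8); print(env.state()['ft_torque'].round(2))"
```

```text
t 22.43 tcp [0.6354 0.0054 0.033 ] yaw 3.74 tool [-0.6 -0.7 -0. ] spin -0.06 F [-5.  -0.4  4.9] grip 0.0315
[ 0.04  0.92 -0.01]
```

Seated. Release and retreat upward.

Emit:
arm_command([
  {"tx": 0,"ty": 0,"tz": -0.5,"spin": 0,"grip": 36},
  {"tx": 0,"ty": 0,"tz": -0.5,"spin": 0,"grip": 50},
  {"tx": 0,"ty": 0,"tz": -0.5,"spin": 0,"grip": 60},
  {"tx": 0,"ty": 0,"tz": -0.5,"spin": 0,"grip": 60},
  {"tx": 0,"ty": 0,"tz": -40,"spin": 0,"grip": 60},
  {"tx": 0,"ty": 0,"tz": -100,"spin": 0,"grip": 60},
  {"tx": 0,"ty": 0,"tz": -160,"spin": 0,"grip": 60},
  {"tx": 0,"ty": 0,"tz": -200,"spin": 0,"grip": 60},
])

```text
t: 23.42
tcp_pos: [0.6356, 0.0053, 0.2358]
tcp_rot: [[0.998, 0.065, 0.003], [0.065, -0.998, -0.0], [0.003, 0.0, -1.0]]
wrist_force: [0.1, 0.6, -0.9]
grip_width: 0.0605
finger_force: 0.0
```

```bash
python3 - <<'E'
from h import *
goto(.6348,.0060,.033,3.8)
a=env.get_image("wrist")[:,:,::-1]; b=env.get_image("side")[:,:,::-1]
a=cv2.resize(a,(400,300),interpolation=cv2.INTER_AREA)
b=cv2.resize(b[150:300,120:320],(800,600),interpolation=cv2.INTER_CUBIC)
b[:300,:400]=a
cv2.imwrite("pics/f.png",b)
E
```

```text
t 23.43 tcp [0.6356 0.0053 0.2358] yaw 3.74 tool [ -1.4  -0.8 202.8] spin -0.06 F [ 0.1  0.6 -0.9] grip 0.0605
```

View pics/f.png

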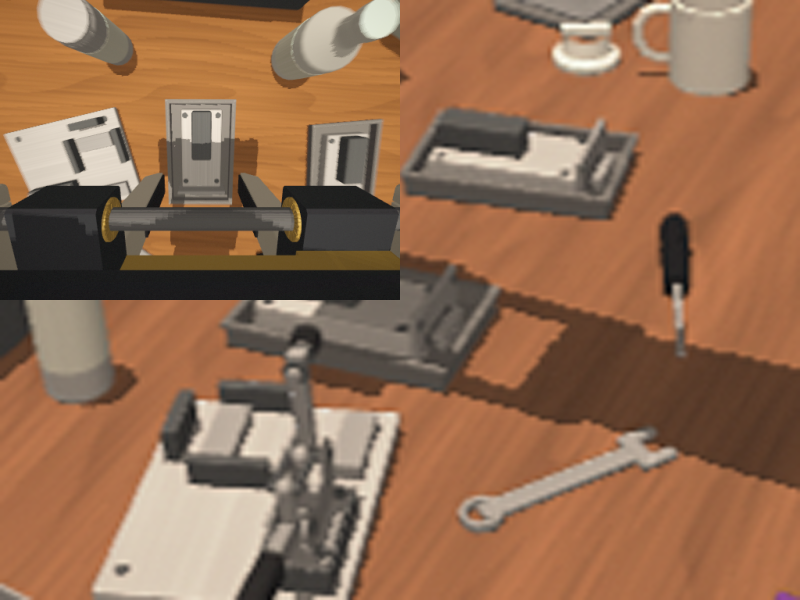

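The unit lies flat inside the tray (wrist inset (170-233, 100-205); side view (230-490, 265-385)), the clamp stands open, and the other items I can see are where they were. Handing in.

```bash
python3 -c "
from rig import env
print(env.sign_off())"
```

```text
the job is handed in; nothing more can be done
None
```

I locked the clamp, pushed the tongue home, reopened the clamp and set the tested unit flat and upright in the empty tray; the job was handed in at about 23.5 s, and sign-off returned no verdict.

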